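# Set up the pour-over coffee stand

### The arm

A 6-joint arm with a two-finger parallel gripper is mounted at the origin on a cart in front of the work surface, level with it; the furniture and walls round the work are solid. World frame = base frame: x ahead of the robot, y to its left, z up, the work surface at z = 0. Lengths are in m, angles in rad, forces in N, time in s.
With the tool pointing down it reaches from about 0.375 to 0.9 m from the base axis. Payload 3.1 kg.
Tool frame: the origin (TCP) lies between the finger pads; the fingertips stand 8 mm ahead of it and the grasp point (between the pads) lies 11 mm behind it; z points along the fingers, y is the line along which they close (so a half turn about z gives the same grasp; the last joint's range is limited). The gripper opens to 87 mm and grips with 3 to 60 N. Pads are 19 mm wide; open, the fingers measure 117 mm over their backs; the gripper's body (75 mm by 190 mm) begins 51 mm behind the grasp point.
Start: joints at [0.967, 0.527, 1.433, -0, 1.181, -0.178], TCP at [0.258, 0.569, 0.231] pointing down, gripper open.
Joint ranges: [-3.08, 3.08], [-0.75, 2.2], [0.22, 2.44], [-1.43, 4.57], [0, 2.65], [-2.85, 2.85]. Speed limits (rad/s): [2.79, 2.79, 3.14, 3.14, 3.14, 3.14].

### API

Orientations are given as a unit quaternion [x, y, z, w].
In Python, from rig import robot gives the robot as it stands.
- The arm moves only by the tool move_arm, never from a script. Its argument "motion" is text: rows parted by semicolons, each of 5 numbers parted by spaces: the opening, from -1 (shut) to 1 (fully open), then the shift along the tool's x, y, z normalised to -1 to 1, where 1 is 0.2 m, then the turn about the tool's z normalised to -1 to 1, where 1 is pi rad. A call has 1 to 12 rows; each row is the pose to reach, as a shift and turn from the pose commanded when the call began, along the tool's axes at that moment, turning the shorter way round; what a row does not reach only later rows make up. A row lasts 1/12 s, in which the tool goes at most 41.7 mm and 7.16 degrees, less where a joint would pass 70% of its speed; a pose out of reach is approached as far as the arm can. A call with a number of a shift or a turn outside -1 to 1 is refused whole. A call with a gripper value outside its range is refused whole. The fingers move at their own pace and stop on an object; "newtons" is the grip in N (left out, the last holds). Time passes only in rows, so rows that repeat a pose let the fingers close. It gives the time, the measured TCP pose, the force, the opening and the grip force at its end, in the units of the state.
- robot.get_obs(): the state, without advancing time (a new reading comes with each control period).
- robot.camera(name): name is "scene" or "side" or "wrist"; returns (picture, depth): 384x512x3 uint8, red, green, blue; 384x512 float32, m along the optical axis (not along the pixel's ray), 0 where there is no reading.
- robot.camera_model(name): a dict with "mtx" (3x3 intrinsics, pixels), "position" and "attitude" of the camera in the world. Camera axes: x right, y down, z forward; pixel columns grow to the right and rows downward; lengths in m; the calibration is good to about 2 mm. A picture is of the moment at which its call begins: read the wrist's pose just before it. camera_model takes no time and is no camera call; for the wrist camera it gives the pose at the moment of the call.
- robot.hand_in(): hands the job in; it is judged then, once.
The state is a dict: "time": time; "q": joint angles; "joint_velocities": joint speeds; "joint_torque": joint torques, N m; "position": TCP position; "tool_rot": TCP orientation; "ft_force": force on the tool from outside, world axes, zero at the start; "moment": the same for the moment, N m; "grip_width": finger opening in m; "grip_force": force on a finger pad.
Only numpy, scipy, OpenCV 4.12 (cv2) and the standard library are available. Lean on these libraries where they do the work, as an engineer would, in place of code of your own. Each camera call takes 0.05 s, during which the arm holds its last target. There are 200 camera calls.

### The job

Get the pour-over stand ready: slide the white cup along the metal base, without lifting or tipping it, until it stands centred on the orange ring between the two posts. Then gently lay the wooden drip bar across the two posts so that it lies flat down in both black forks, with its steel disc centred over the cup, and let go. Leave the other things on the worktop where they are.

Things in the scene. Friction and masses are not known exactly. Their poses are not given: they have to be found in the camera images.
- stand: fixed stand; origin: centre of the underside of its aluminium base plate 165 (x) x 300 (y) x 10 mm, z up. Two steel posts, 14 mm thick (foot 22), at x = -71 and +71, y = -75 mm, carry black forks (26 mm along x). Flat rings 100 mm across printed on the plate: orange between the posts, grey at (0, +85) mm
- brew_spot (a point): centre of the orange ring on top of the base plate (10 mm above the stand's origin); axes as the stand's
- seat (a point): point midway between the two fork seats, at seat height (114 mm above the worktop, 14 mm above the cup's rim), straight above brew_spot; axes as the stand's, the bar's length goes along x. The forks are open along x; their lips are 48 mm apart (y) at the seat, rise upright 6 mm, then flare out to 60 mm and end 14 mm above the seat (128 above the worktop), 68 mm apart outside
- cup: loose white cup, 88 mm across, 90 mm high, 0.3 kg, on the base plate near the grey ring. Origin at the underside, 14.5 mm off the cup's axis towards the handle, z up. The handle points along the cup's own -y, is 12 mm thick (x); its outer limb lies at y = -47 to -58 up to 46 mm high and y = -35 to -52 from there to its top at 72 mm
- cup_foot (a point): centre of the cup's round foot, on its axis, at the underside
- drip_bar: light wooden bar 180 (x) x 40 (y) x 18 mm (z) with a steel strainer disc 33 mm across in the middle of its top face, 0.15 kg, lying flat on the worktop left or right of the stand; origin at the centre of its underside; either end may go to either post
- tin: bystander: tomato tin with blue label near the front edge of the worktop, 57 mm across, 72 mm high, origin at the centre of its underside; on the side of the stand where the bar is not
- jar: bystander: spice jar with dark lid, 44 mm across, 96 mm high, origin at the centre of its underside
- beaker: bystander: orange plastic beaker standing upside down, 74 mm across, 105 mm high, origin at the centre of its underside

How it is judged:
On the way:
1. the cup stands centred on the orange ring (within 14 mm) while the bar is not yet over the stand (distance between cup_foot and brew_spot below 0.014 m and horizontal distance between drip_bar and seat above 0.12 m), for 0.2 s.
At the end, for the whole second after the job is handed in: Cup upright on the base plate within 14 mm of the orange ring's centre; bar at rest and level in both forks, underside within 3 mm of the seats, middle within 12 mm (along) and 7 mm (across) of the forks' midpoint; tin, jar and beaker within 30 mm of their starts (horizontal distance between cup_foot and brew_spot below 0.014 m and height (world z) of cup_foot between 0.006 and 0.014 m and angle between cup's own z axis and vertical below 0.05 rad and z of drip_bar in the frame of seat between -0.003 and 0.003 m and x of drip_bar in the frame of seat between -0.012 and 0.012 m and y of drip_bar in the frame of seat between -0.007 and 0.007 m and angle between the x axis of drip_bar and the x axis of stand, either way round below 0.1 rad and angle between drip_bar's own z axis and vertical below 0.04 rad and linear speed of each of drip_bar, cup below 0.02 m/s and distance of each of tin, jar, beaker from where it was at the start of the episode below 0.03 m); the robot touches nothing.
It fails at once if the cup is lifted (its foot more than 10 mm above the base plate) or pushed off the plate (height (world z) of cup_foot above 0.02 m or height (world z) of cup_foot below 0 m).
It fails at once if the cup is tipped by more than 0.25 rad (angle between cup's own z axis and vertical above 0.25 rad).
It fails at once if the bar drops into the forks (faster than 0.25 m/s within 6 mm of the seats) instead of being laid down (horizontal distance between drip_bar and seat below 0.03 m and z of drip_bar in the frame of seat between -0.01 and 0.006 m and linear speed of drip_bar above 0.25 m/s).
It fails at once if the bar knocks against the cup with more than 3 N (contact force between drip_bar and cup above 3 N).
It fails at once if the tin, the jar or the beaker is moved by more than 30 mm (distance of any of tin, jar, beaker from where it was at the start of the episode above 0.03 m).
It also fails if it takes over 64 s, if anything falls off the work surface, if the arm or the gripper's body presses on something with over 40 N, if the wrist force passes 120 N, or if a joint passes its speed limit or range.

## Working session

There is one attempt and no reset: what is moved stays moved. The work goes in short steps, Python scripts to look and compute and a tool call to move; the robot and the scene stay as the last step left them, time stands still between calls to the robot, and variables do not carry over. Pictures are saved under pics/ and viewed, at most 10 in all, crops included, and the job is handed in when it is done.

Besides the shell and the picture viewer there is one more tool, called after ">>>" as name(argument=value, ...), one argument or row to a line, values as JSON. move_arm: Moves the arm, as the interface text tells. Its arguments: {"type":"object","properties":{"motion":{"type":"string"},"newtons":{"type":"number"}},"required":["motion"]}

```bash
mkdir -p pics; cat > h.py <<'E'
import numpy as np, cv2
from rig import robot
from scipy.spatial.transform import Rotation as R
def att(a):
    a=np.array(a,float)
    return a if a.shape==(3,3) else R.from_quat(a).as_matrix()
def cloud(name):
    m=robot.camera_model(name); p,d=robot.camera(name)
    K=np.array(m["mtx"]); v,u=np.mgrid[:384,:512]
    c=np.stack([(u-K[0,2])/K[0,0]*d,(v-K[1,2])/K[1,1]*d,d],-1)
    w=c@att(m["attitude"]).T+np.array(m["position"])
    w[d<=0]=np.nan
    return p,w
E
python3 - <<'E'
from h import *
for n in("scene","side"):
    p,w=cloud(n); np.savez(n+".npz",p=p,w=w)
    cv2.imwrite(f"pics/{n}0.png",cv2.resize(p[:,:,::-1],(800,600),interpolation=cv2.INTER_CUBIC))
    print(n,robot.camera_model(n))
o=robot.get_obs();print(o)
E
```

```text
scene {'mtx': array([[365.85564317,   0.        , 249.85980943],
       [  0.        , 365.85564317, 195.47035732],
       [  0.        ,   0.        ,   1.        ]]), 'position': array([ 0.06472911, -0.68978958,  0.69767086]), 'attitude': array([ 0.84025367, -0.27775565,  0.15688264, -0.43842149])}
side {'mtx': array([[469.67286059,   0.        , 254.29211769],
       [  0.        , 469.67286059, 180.91659083],
       [  0.        ,   0.        ,   1.        ]]), 'position': array([-0.47477325, -0.56482583,  1.03227088]), 'attitude': array([ 0.76844554, -0.46204366,  0.23618007, -0.37446773])}
{'time': 0.1, 'q': array([ 9.66469524e-01,  5.28369003e-01,  1.43376423e+00, -5.04803966e-06,
        1.18142807e+00, -1.78520638e-01]), 'joint_velocities': array([ 0.00052467, -0.00245534, -0.00328014, -0.00172122, -0.00044674,
        0.0009944 ]), 'joint_torque': array([-2.26274251e-04, -4.40989208e+01, -1.77151036e+01,  6.35006838e-02,
        5.33912249e-02, -4.85682858e-05]), 'position': array([0.25777209, 0.56865657, 0.22967523]), 'tool_rot': array([ 2.11297280e-01,  9.77421347e-01, -9.10769963e-04, -3.73368001e-04]), 'ft_force': array([-0.72339176, -0.75057008,  0.54288743]), 'moment': array([-0.03825197, -0.01812557, -0.03252958]), 'grip_force': 0.0, 'grip_width': 0.08693736489579137}
```

View pics/scene0.png

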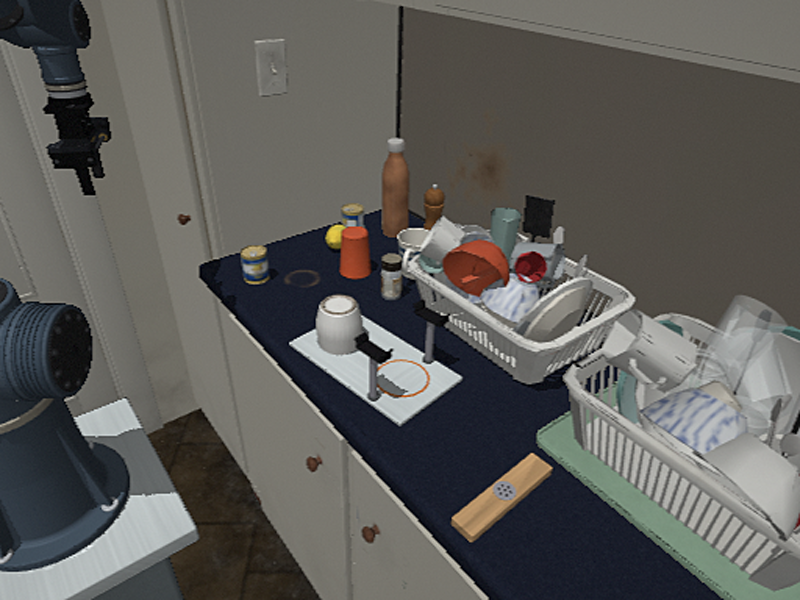

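View pics/side0.png

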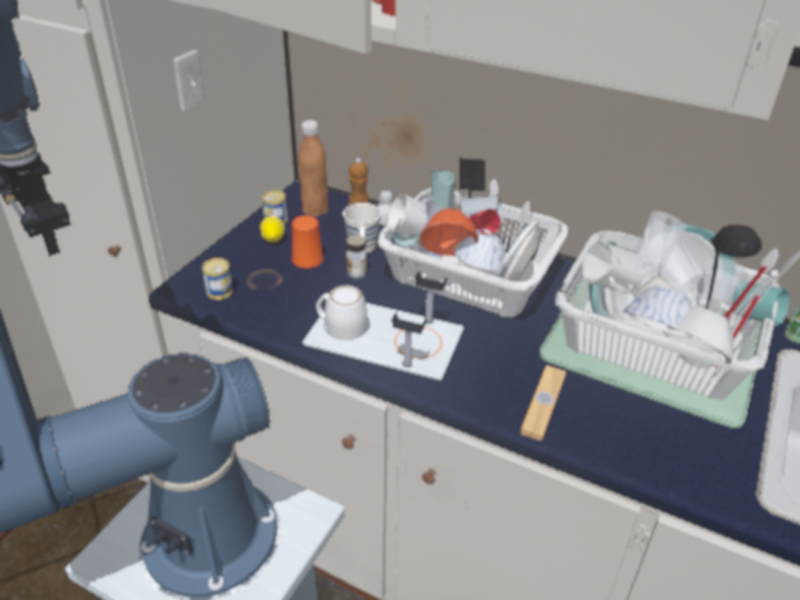

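The scene picture shows the plate corners near (290,343), (462,377) and (400,420), the cup at (338,325), the orange ring at (402,378) and the bar at (502,495). The side picture shows the handle pointing left (world +y), at (323,310). Next I measure these from the depth.

```bash
python3 - <<'E'
from h import *
from scipy.optimize import least_squares
def circ(P):
    f=lambda t:np.hypot(P[:,0]-t[0],P[:,1]-t[1])-t[2]
    r=least_squares(f,[*P[:,:2].mean(0),.04],loss='soft_l1',f_scale=.002);return r.x.round(4),len(P)
for n in("scene","side"):
    D=np.load(n+".npz");p,w=D["p"].astype(int),D["w"];x,y,z=w[...,0],w[...,1],w[...,2]
    r,g,b=p[...,0],p[...,1],p[...,2]
    k=512/800
    box=lambda u0,v0,u1,v1:(np.indices(z.shape)[1]>u0*k)&(np.indices(z.shape)[1]<u1*k)&(np.indices(z.shape)[0]>v0*k)&(np.indices(z.shape)[0]<v1*k)
    B=dict(scene=dict(plate=(285,300,470,425),bar=(440,445,560,545),cup=(300,285,370,365),tin=(235,240,275,290),jar=(375,250,405,302),beak=(335,220,375,282)),
      side=dict(plate=(300,270,470,380),bar=(515,360,570,445),cup=(315,280,372,345),tin=(200,255,235,302),jar=(343,232,370,280),beak=(288,212,326,270)))[n]
    pm=box(*B["plate"])&(z>.003)&(z<.017)&(b>110)
    def rect(m):
        q=cv2.minAreaRect((w[m][:,:2]*1000).astype(np.float32)); return np.round(q[0],1),np.round(q[1],1),round(q[2],1),cv2.boxPoints(q).round().tolist()
    print(n,"plate",rect(pm),np.nanmedian(z[pm]))
    om=box(*B["plate"])&(r-b>60)&(z<.03)&(z>0); print("ring",circ(w[om]),np.nanmedian(z[om]))
    bm=box(*B["bar"])&(z>.012)&(z<.025);print("bar",rect(bm),np.nanmedian(z[bm]))
    dm=bm&(abs(r-b)<40);print(" disc",w[dm].mean(0).round(4),dm.sum())
    cm=box(*B["cup"])&(z>.094)&(z<.104);print("cup rim",circ(w[cm]),np.nanmax(z[box(*B["cup"])]))
    fm=box(*B["plate"])&(z>.105)&(z<.14)&(b<60);F=w[fm]
    for s in (0,1):
        G=F[(F[:,0]>np.median(F[:,0]))==s]; print(" fork",G.mean(0).round(3),G.min(0).round(3),G.max(0).round(3),len(G))
    for t in("tin","jar","beak"):
        m=box(*B[t])&(z>.02)&(z<.12);Q=w[m];top=Q[:,2].max(); T=Q[Q[:,2]>np.percentile(Q[:,2],96)-.006]
        print(t,circ(T),top.round(3))
E
```

```text
scene plate (array([625.7,  -8. ]), array([326.1, 301. ]), 8.5, [[442.0, 117.0], [487.0, -181.0], [809.0, -133.0], [765.0, 165.0]]) 0.009073978694946139
ring (array([ 0.5594, -0.0928,  0.0481]), 93) 0.009697657239548962
bar (array([ 522.3, -377.3]), array([181. ,  40.6]), 4.0, [[431.0, -363.0], [434.0, -404.0], [614.0, -391.0], [611.0, -351.0]]) 0.017399415629321846
 disc [ 0.5223 -0.3748  0.0178] 164
cup rim (array([0.5236, 0.0566, 0.0261]), 245) 0.12755713245039357
 fork [ 0.485 -0.1    0.116] [ 0.471 -0.136  0.108] [ 0.498 -0.069  0.128] 194
 fork [ 0.616 -0.085  0.115] [ 0.498 -0.133  0.107] [ 0.645 -0.051  0.128] 193
tin (array([0.5052, 0.3797, 0.0223]), 123) 0.073
jar (array([0.7123, 0.1431, 0.0161]), 83) 0.097
beak (array([0.7069, 0.2736, 0.0209]), 110) 0.108
side plate (array([633.3,   4.3]), array([351.1, 328.4]), 8.1, [[436.0, 142.0], [483.0, -183.0], [830.0, -134.0], [784.0, 192.0]]) 0.01118968689191735<stdin>:5: RuntimeWarning: Mean of empty slice.
  ret = um.true_divide(
Traceback (most recent call last):
ValueError: Initial guess is outside of provided bounds
```

```bash
python3 - <<'E'
from h import *
from scipy.optimize import least_squares
for n in("scene","side"):
    D=np.load(n+".npz");p,w=D["p"].astype(int),D["w"];x,y,z=w[...,0],w[...,1],w[...,2]
    r,g,b=p[...,0],p[...,1],p[...,2]
    reg=(abs(x-.53)<.12)&(abs(y-.07)<.12)&(b>80)&(x<.63)
    for a,c in((.097,.103),(.08,.088),(.06,.07),(.04,.05),(.02,.03)):
        m=reg&(z>a)&(z<c);P=w[m][:,:2];
        if len(P)<20: continue
        (cx,cy),rr=cv2.minEnclosingCircle((P*1000).astype(np.float32))
        f=least_squares(lambda t:np.hypot(P[:,0]-t[0],P[:,1]-t[1])-t[2],[.53,.06,.042],loss='soft_l1',f_scale=.002).x
        print(n,a,len(P),"enc",round(cx,1),round(cy,1),round(rr,1),"fit",(f*1000).round(1),"min",P.min(0).round(3),"max",P.max(0).round(3))
    c=np.array([.525,.058]); d=np.hypot(x-c[0],y-c[1])
    m=reg&(d>.05)&(z>.025)&(z<.09)&(d<.085)
    for a in np.arange(.025,.09,.012):
        k=m&(z>=a)&(z<a+.012)
        if k.sum()>3: print(" handle",a.round(3),k.sum(),w[k].mean(0).round(4),np.percentile(d[k],[5,95]).round(3))
    pm=((abs(z-.01)<.005)&(b>110)&(abs(x-.55)<.15)&(abs(y)<.22)).astype(np.uint8)
    pm=cv2.morphologyEx(pm,cv2.MORPH_OPEN,np.ones((3,3)));_,l,s,_=cv2.connectedComponentsWithStats(pm);k=1+s[1:,4].argmax()
    q=cv2.minAreaRect((w[l==k][:,:2]*1000).astype(np.float32));print("plate",q)
    if n=="side":
        om=(abs(x-.56)<.06)&(abs(y+.093)<.06)&(r-b>40)&(z<.02)&(z>0);print("ring",w[om].mean(0),om.sum(),w[om].min(0),w[om].max(0))
        q=cv2.minAreaRect((w[(abs(z-.018)<.006)&(abs(x-.52)<.12)&(abs(y+.377)<.06)][:,:2]*1000).astype(np.float32));print("bar",q)
E
```

```text
scene 0.097 63 enc 524.9 57.7 32.6 fit [525.   59.1  29.3] min [0.493 0.026] max [0.557 0.09 ]
scene 0.08 79 enc 522.1 56.1 39.3 fit [525.7  60.6  38.1] min [0.485 0.02 ] max [0.556 0.086]
scene 0.06 90 enc 523.4 55.1 42.9 fit [525.9  61.   42.9] min [0.481 0.015] max [0.563 0.074]
scene 0.04 75 enc 516.7 49.7 41.7 fit [525.5  60.5  43.7] min [0.481 0.014] max [0.549 0.077]
scene 0.02 56 enc 507.8 45.4 35.6 fit [525.3  60.3  41.7] min [0.483 0.016] max [0.532 0.073]
plate ((551.1289672851562, -41.10931396484375), (165.55946350097656, 259.3965759277344), 7.5330047607421875)
side 0.097 171 enc 526.7 55.9 36.2 fit [525.1  55.9  26.6] min [0.491 0.02 ] max [0.557 0.091]
side 0.08 68 enc 520.7 65.2 47.6 fit [528.4  60.5  39.7] min [0.484 0.019] max [0.55  0.112]
side 0.06 78 enc 524.5 68.1 55.5 fit [535.4  65.   51.3] min [0.479 0.013] max [0.538 0.124]
side 0.04 66 enc 521.2 70.8 58.4 fit [541.4  67.6  58.2] min [0.481 0.013] max [0.534 0.129]
side 0.02 65 enc 523.8 73.7 58.1 fit [537.   66.6  52.4] min [0.484 0.016] max [0.539 0.132]
 handle 0.025 14 [0.5279 0.1224 0.0304] [0.058 0.071]
 handle 0.037 8 [0.527  0.1255 0.0439] [0.064 0.071]
 handle 0.049 8 [0.5271 0.124  0.0556] [0.063 0.07 ]
 handle 0.073 7 [0.5254 0.1128 0.0768] [0.052 0.059]
plate ((541.505126953125, 21.69078826904297), (170.37831115722656, 217.84832763671875), 8.740385055541992)
ring [ 0.5560162  -0.09236405  0.01010954] 11 [ 0.52131919 -0.14142286  0.00479088] [ 0.58985283 -0.04553246  0.01414141]
bar ((536.9246826171875, -379.8689270019531), (61.01238250732422, 207.5414276123047), 85.83296966552734)
```

>>> move_arm(
  motion="1 -0.72 -0.49 0 0; 1 -0.72 -0.49 0 0; 1 -0.72 -0.49 0 0; 1 -0.72 -0.49 0 0; 1 -0.72 -0.49 0 0; 1 -0.72 -0.49 0 0",
)

```text
time: 0.6
position: [0.35, 0.4182, 0.2303]
tool_rot: [0.214, 0.977, -0.001, -0.0]
ft_force: [-0.2, 0.5, -0.2]
grip_width: 0.087
grip_force: 0.0
```

>>> move_arm(
  motion="1 -0.72 -0.49 0 0; 1 -0.72 -0.49 0 0; 1 -0.72 -0.49 0 0; 1 -0.72 -0.49 0 0; 1 -0.72 -0.49 0 0; 1 -0.72 -0.49 0 0",
)

```text
time: 1.1
position: [0.4408, 0.2711, 0.2305]
tool_rot: [0.213, 0.977, 0.0, 0.0]
ft_force: [0.5, 0.7, -0.0]
grip_width: 0.0871
grip_force: 0.0
```

```bash
cat >> h.py <<'E'
def go(xyz,yaw):
    "row numbers (x y z turn) to TCP xyz with tool y axis at yaw deg (mod 180)"
    o=robot.get_obs(); T=R.from_quat(o["tool_rot"]).as_matrix()
    s=T.T@(np.array(xyz)-o["position"])/.2
    cur=np.degrees(np.arctan2(T[1,1],T[0,1])); d=(yaw-cur+90)%180-90
    print("t",round(o["time"],2),"pos",o["position"].round(4),"yaw",round(cur,1),"q",o["q"].round(2),"F",o["ft_force"].round(1),"w",round(o["grip_width"],4),"gf",o["grip_force"])
    print("ROW",s.round(3),round(-d/180,4))
E
python3 -c "
from h import *
go([.530,.122,.20],-4)"
```

```text
t 1.1 pos [0.4408 0.2711 0.2305] yaw 65.4 q [ 0.34  0.38  1.7   0.    1.06 -0.81] F [ 0.5  0.7 -0. ] w 0.0871 gf 0.0
ROW [-0.716 -0.492  0.152] 0.3856
```

>>> move_arm(
  motion="1 -0.716 -0.492 0.152 0.386; 1 -0.716 -0.492 0.152 0.386; 1 -0.716 -0.492 0.152 0.386; 1 -0.716 -0.492 0.152 0.386; 1 -0.716 -0.492 0.152 0.386; 1 -0.716 -0.492 0.152 0.386; 1 -0.716 -0.492 0.152 0.386; 1 -0.716 -0.492 0.152 0.386; 1 -0.716 -0.492 0.152 0.386; 1 -0.716 -0.492 0.152 0.386; 1 -0.716 -0.492 0.152 0.386; 1 -0.716 -0.492 0.152 0.386",
)

```text
time: 2.1
position: [0.5287, 0.1253, 0.2]
tool_rot: [0.729, 0.685, 0.0, -0.0]
ft_force: [0.5, -0.5, 0.3]
grip_width: 0.0872
grip_force: 0.0
```

```bash
python3 - <<'E'
from h import *
go([.530,.122,.07],-4)
p,w=cloud("wrist");np.savez("w1.npz",p=p,w=w)
cv2.imwrite("pics/w1.png",cv2.resize(p[:,:,::-1],(800,600),interpolation=cv2.INTER_CUBIC))
z=w[...,2];b=p[...,2]
for a in (.03,.045,.06,.07,.075,.08,.085):
    m=(z>a-.004)&(z<a+.004)&(b>80)&(abs(w[...,0]-.528)<.03)&(w[...,1]>.105)&(w[...,1]<.14)
    if m.sum()>5: print(a,m.sum(),w[m].min(0).round(4),w[m].max(0).round(4),np.median(w[m],0).round(4))
E
```

```text
t 2.1 pos [0.5287 0.1253 0.2   ] yaw -3.6 q [0.03 0.46 1.67 0.   1.01 0.09] F [ 0.5 -0.5  0.3] w 0.0872 gf 0.0
ROW [-0.016  0.008  0.65 ] 0.0022
0.03 26 [0.5152 0.1052 0.0261] [0.5386 0.1349 0.033 ] [0.5196 0.1061 0.0283]
0.045 69 [0.5118 0.105  0.0411] [0.539  0.1359 0.049 ] [0.5278 0.1335 0.0459]
0.06 126 [0.5133 0.105  0.056 ] [0.5395 0.1321 0.064 ] [0.5274 0.1276 0.0599]
0.07 108 [0.5184 0.105  0.066 ] [0.5362 0.1257 0.0739] [0.5281 0.1217 0.0701]
0.075 187 [0.5178 0.105  0.071 ] [0.5362 0.1227 0.0789] [0.5279 0.1164 0.0764]
0.08 219 [0.5187 0.105  0.076 ] [0.5361 0.12   0.0831] [0.5277 0.1112 0.0791]
0.085 12 [0.5245 0.1055 0.081 ] [0.5318 0.1105 0.0831] [0.529  0.1084 0.0812]
```

View pics/w1.png

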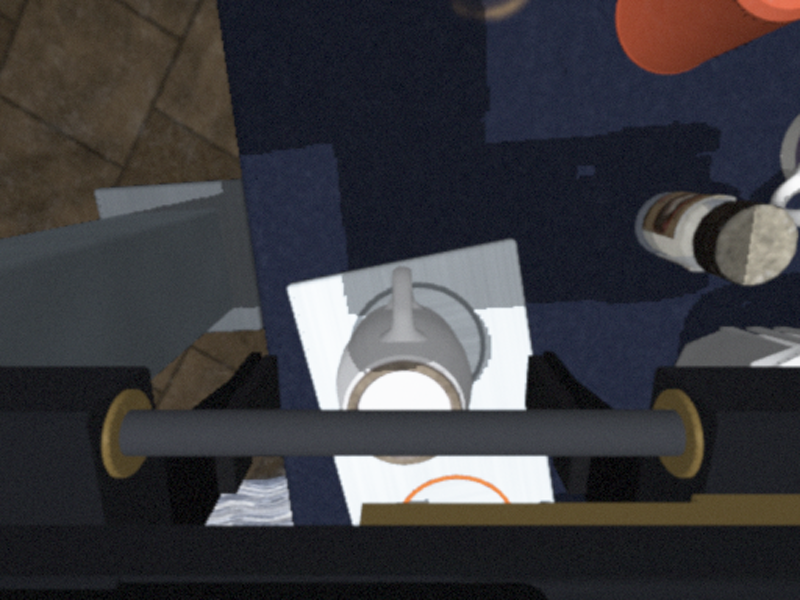

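The wrist picture shows the handle at (402,300), its outer end up, almost along world +y. In depth its centre is x≈0.5277, and it slopes from z 0.081 at y 0.108 to z 0.045 at y 0.136. I'll grip it at y 0.117 with the TCP at z 0.072.

>>> move_arm(
  motion="1 -0.04 -0.005 0.4 -0.009; 1 -0.04 -0.005 0.4 -0.009; 1 -0.04 -0.005 0.4 -0.009; 1 -0.04 -0.005 0.55 -0.009; 1 -0.04 -0.005 0.64 -0.009; 1 -0.04 -0.005 0.64 -0.009; 1 -0.04 -0.005 0.64 -0.009; 1 -0.04 -0.005 0.64 -0.009",
)

```text
time: 2.82
position: [0.5289, 0.1155, 0.0739]
tool_rot: [0.721, 0.693, 0.001, 0.001]
ft_force: [-0.1, -0.1, 0.9]
grip_width: 0.0871
grip_force: 0.0
```

```bash
python3 - <<'E'
from h import *
go([.5277,.117,.072],-2)
E
```

```text
t 2.82 pos [0.5289 0.1155 0.0739] yaw -2.2 q [0.01 0.65 1.77 0.   0.72 0.05] F [-0.1 -0.1  0.9] w 0.0871 gf 0.0
ROW [ 0.007 -0.006  0.01 ] -0.0012
```

>>> move_arm(
  motion="-1 0 -0.006 0.005 0; -1 0 -0.006 0.005 0; -1 0 -0.006 0.005 0; -1 0 -0.006 0.005 0; -1 0 -0.006 0.005 0; -1 0 -0.006 0.005 0; -1 0 -0.006 0.005 0; -1 0 -0.006 0.005 0; -1 0 -0.006 0.005 0; -1 0 -0.006 0.005 0; -1 0 -0.006 0.005 0; -1 0 -0.006 0.005 0",
  newtons=15,
)

```text
time: 3.82
position: [0.5269, 0.1152, 0.0712]
tool_rot: [0.721, 0.693, 0.0, 0.0]
ft_force: [0.1, 0.6, -1.2]
grip_width: 0.0154
grip_force: 12.0
```

```bash
python3 - <<'E'
from h import *
o=robot.get_obs();P=o["position"]
cup=np.array([.5257,.0605]);ring=np.array([.559,-.0926])
d=ring-cup;print(d)
go([P[0]+d[0],P[1]+d[1],P[2]],-2)
E
```

```text
[ 0.0333 -0.1531]
t 3.82 pos [0.5269 0.1152 0.0712] yaw -2.3 q [0.01 0.66 1.78 0.   0.71 0.05] F [ 0.1  0.6 -1.2] w 0.0154 gf 12.00256525335135
ROW [-0.758  0.197  0.   ] -0.0014
```

>>> move_arm(
  motion="-1 -0.04 0.01 0 0; -1 -0.1 0.026 0 0; -1 -0.16 0.042 0 0; -1 -0.22 0.057 0 0; -1 -0.28 0.073 0 0; -1 -0.34 0.088 0 0; -1 -0.40 0.104 0 0; -1 -0.46 0.12 0 0; -1 -0.51 0.133 0 0; -1 -0.55 0.143 0 0; -1 -0.58 0.151 0 0; -1 -0.6 0.156 0 0",
)

```text
time: 4.82
position: [0.5531, -0.0069, 0.0711]
tool_rot: [0.721, 0.693, 0.0, -0.0]
ft_force: [-0.9, 2.2, 0.9]
grip_width: 0.0158
grip_force: 12.7
```

```bash
cat > cup.py <<'E'
from h import *
from scipy.optimize import least_squares
import sys
P0=np.array([float(sys.argv[1]),float(sys.argv[2])])
for n in("scene","side"):
    p,w=cloud(n);x,y,z=w[...,0],w[...,1],w[...,2];b=p[...,2]
    if len(sys.argv)>3: cv2.imwrite(f"pics/{n}{sys.argv[3]}.png",cv2.resize(p[120:330,170:450,::-1] if n=="scene" else p[150:260,170:330,::-1],(800,600 if n=="scene" else 550),interpolation=cv2.INTER_CUBIC))
    for a,c in((.06,.07),(.04,.05),(.02,.03)):
        m=(abs(x-P0[0])<.05)&(abs(y-P0[1])<.047)&(b>80)&(z>a)&(z<c);P=w[m][:,:2]
        if len(P)<20: continue
        f=least_squares(lambda t:np.hypot(P[:,0]-t[0],P[:,1]-t[1])-[.0429,.0437,.0417][int(round((.06-a)/.02))],P0,loss='soft_l1',f_scale=.002).x
        print(n,a,len(P),(f*1000).round(1))
E
python3 cup.py .5457 -.0313; python3 -c "
from h import *
go([.5602,-.0379,.0712],-2)"
```

```text
side 0.06 46 [552.9 -61.5]
side 0.04 33 [552.8 -53.2]
side 0.02 37 [551.5 -50. ]
t 4.92 pos [ 0.5532 -0.007   0.0711] yaw -2.3 q [-0.21  0.67  1.74 -0.    0.73 -0.17] F [-0.2 -0.3 -0.9] w 0.0155 gf 11.695166002618862
ROW [-0.153  0.041 -0.001] -0.0014
```

>>> move_arm(
  motion="-1 -0.03 0.008 0 0; -1 -0.06 0.016 0 0; -1 -0.09 0.024 0 0; -1 -0.12 0.032 0 0; -1 -0.14 0.038 0 0; -1 -0.153 0.041 0 0; -1 -0.153 0.041 0 0; -1 -0.153 0.041 0 0",
)

```text
time: 5.58
position: [0.5602, -0.0377, 0.0711]
tool_rot: [0.721, 0.693, -0.0, 0.001]
ft_force: [0.3, -0.5, -0.3]
grip_width: 0.0147
grip_force: 11.7
```

```bash
python3 cup.py .559 -.0926 2; python3 -c "
from h import *
go([.5602,-.0379,.0712],-2)"
```

```text
scene 0.06 102 [557.4 -92. ]
scene 0.04 82 [557.  -92.7]
scene 0.02 71 [556.8 -92.7]
side 0.06 64 [558.2 -93.8]
side 0.04 48 [559.2 -93.7]
side 0.02 49 [558.3 -94.7]
t 5.68 pos [ 0.5602 -0.0375  0.0711] yaw -2.2 q [-0.27  0.67  1.72 -0.    0.75 -0.23] F [ 0.5 -0.1 -0.7] w 0.0148 gf 11.701417486547143
ROW [-0.002 -0.    -0.   ] -0.0013
```

View pics/scene2.png

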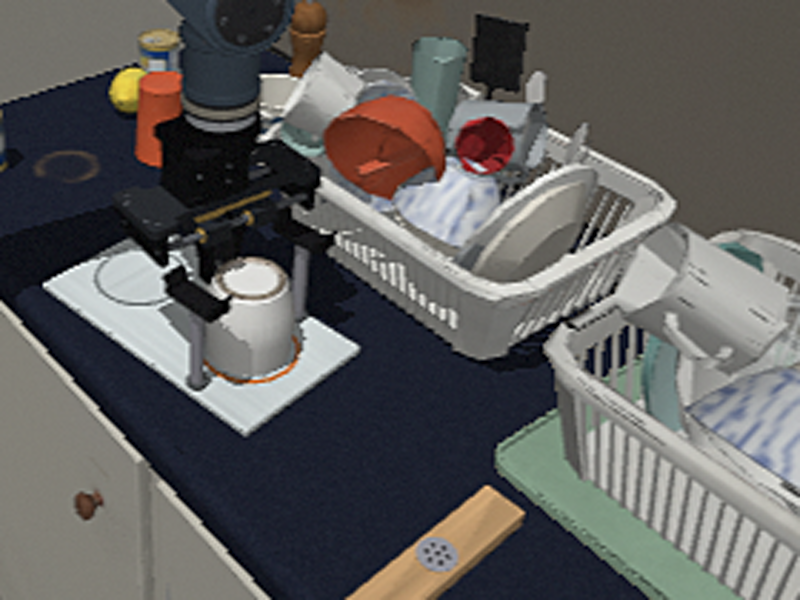

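The crop shows the cup at (250,320) inside the orange ring, and the fitted centre agrees within about 2 mm. I'll release and go straight up.

>>> move_arm(
  motion="-0.1 0 0 0 0; -0.1 0 0 0 0; -0.1 0 0 0 0; -0.1 0 0 0 0; -0.1 0 0 0 0; -0.1 0 0 0 0; -0.1 0 0 -0.1 0; -0.1 0 0 -0.25 0; -0.1 0 0 -0.45 0; -0.1 0 0 -0.65 0; -0.1 0 0 -0.8 0; -0.1 0 0 -0.8 0",
)

```text
time: 6.68
position: [0.5641, -0.0378, 0.2382]
tool_rot: [0.721, 0.693, 0.004, 0.006]
ft_force: [0.3, -0.8, -0.2]
grip_width: 0.0391
grip_force: 0.0
```

```bash
python3 - <<'E'
from h import *
go([.5223,-.2,.25],94)
E
python3 cup.py .559 -.0926
```

```text
t 6.68 pos [ 0.5641 -0.0378  0.2382] yaw -2.2 q [-0.26  0.43  1.59  0.    1.11 -0.23] F [ 0.3 -0.8 -0.2] w 0.0391 gf 0.0
ROW [-0.819 -0.176 -0.059] 0.4653
scene 0.06 94 [557.3 -92. ]
scene 0.04 81 [557.2 -92.7]
scene 0.02 73 [556.8 -92.8]
side 0.06 55 [558.2 -93.3]
side 0.04 46 [558.4 -93.5]
side 0.02 41 [558.3 -94.2]
```

>>> move_arm(
  motion="1 -0.82 -0.176 0 0.465; 1 -0.82 -0.176 0 0.465; 1 -0.82 -0.176 0 0.465; 1 -0.82 -0.176 0 0.465; 1 -0.82 -0.176 0 0.465; 1 -0.82 -0.176 0 0.465; 1 -0.82 -0.176 0 0.465; 1 -0.82 -0.176 0 0.465; 1 -0.82 -0.176 0 0.465; 1 -0.82 -0.176 0 0.465; 1 -0.82 -0.176 0 0.465; 1 -0.82 -0.176 0 0.465",
)

```text
time: 7.78
position: [0.5169, -0.1986, 0.2286]
tool_rot: [0.999, 0.032, -0.002, -0.002]
ft_force: [0.6, -0.4, 0.9]
grip_width: 0.0867
grip_force: 0.0
```

```bash
python3 - <<'E'
from h import *
go([.5225,-.377,.20],94)
E
```

```text
t 7.78 pos [ 0.5169 -0.1986  0.2286] yaw -86.3 q [-0.57  0.44  1.61 -0.    1.1   0.94] F [ 0.6 -0.4  0.9] w 0.0867 gf 0.0
ROW [-0.029  0.892  0.14 ] -0.0016
```

>>> move_arm(
  motion="1 -0.02 0.892 0.14 0; 1 -0.02 0.892 0.14 0; 1 -0.02 0.892 0.14 0; 1 -0.02 0.892 0.14 0; 1 -0.02 0.892 0.14 0; 1 -0.02 0.892 0.14 0; 1 -0.02 0.892 0.14 0; 1 -0.02 0.892 0.14 0",
)

```text
time: 8.45
position: [0.526, -0.3755, 0.2017]
tool_rot: [0.999, 0.036, -0.001, -0.002]
ft_force: [-0.6, 0.1, -0.7]
grip_width: 0.0876
grip_force: 0.0
```

```bash
python3 - <<'E'
from h import *
p,w=cloud("wrist");p=p.astype(int);x,y,z=w[...,0],w[...,1],w[...,2];r,b=p[...,0],p[...,2]
m=(abs(z-.018)<.006)&(abs(x-.52)<.13)&(abs(y+.377)<.06)&(r-b>25)
q=cv2.minAreaRect((w[m][:,:2]*1000).astype(np.float32));print("bar",q,m.sum(),np.median(z[m]))
d=(abs(z-.018)<.006)&(np.hypot(x-.522,y+.376)<.03)&(abs(r-b)<25);print("disc",w[d].mean(0),w[d].min(0),w[d].max(0),d.sum())
go([.5225,-.377,.011],94)
cv2.imwrite("pics/w3.png",cv2.resize(p[:,:,::-1].astype(np.uint8),(800,600)))
E
```

```text
bar ((523.435791015625, -375.0390319824219), (177.97108459472656, 39.87668991088867), 4.056606769561768) 5203 0.017352830817557174
disc [ 0.52293701 -0.37499385  0.01801526] [ 0.50480472 -0.39646015  0.0138441 ] [ 0.53945844 -0.35809524  0.01999416] 743
t 8.5 pos [ 0.5264 -0.3753  0.2023] yaw -85.9 q [-0.79  0.59  1.4   0.    1.16  0.71] F [-0.1  0.1  1.1] w 0.0868 gf 0.0
ROW [-0.019  0.009  0.957] 0.0007
```

View pics/w3.png

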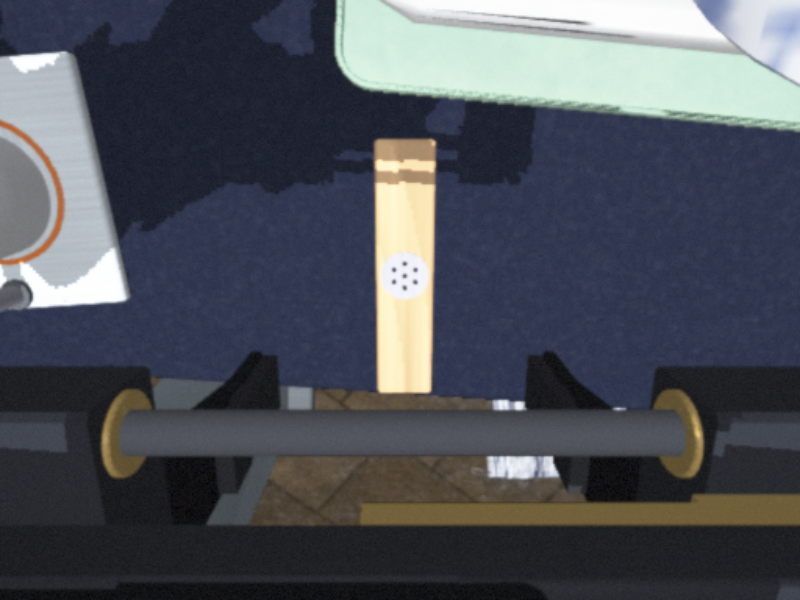

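The wrist picture shows the bar upright in the frame, with the disc at (404,276). In depth the centre is (0.523, -0.375) and the yaw 4.1°, so the tool is already lined up.

>>> move_arm(
  motion="1 -0.017 0 0.2 0; 1 -0.017 0 0.4 0; 1 -0.017 0 0.6 0; 1 -0.017 0 0.75 0; 1 -0.017 0 0.85 0; 1 -0.017 0 0.9 0; 1 -0.017 0 0.93 0; 1 -0.017 0 0.95 0; 1 -0.017 0 0.95 0; 1 -0.017 0 0.95 0",
)

```text
time: 9.33
position: [0.5244, -0.3784, 0.0147]
tool_rot: [0.999, 0.035, 0.001, 0.001]
ft_force: [-0.4, 0.5, -0.2]
grip_width: 0.0869
grip_force: 0.0
```

```bash
python3 - <<'E'
from h import *
go([.5229,-.3752,.011],94.06)
E
```

```text
t 9.33 pos [ 0.5244 -0.3784  0.0147] yaw -85.9 q [-0.8   0.84  1.51  0.    0.79  0.7 ] F [-0.4  0.5 -0.2] w 0.0869 gf 0.0
ROW [-0.006 -0.016  0.018] 0.0
```

>>> move_arm(
  motion="1 -0.006 -0.014 0.014 0; 1 -0.006 -0.014 0.014 0; -1 -0.006 -0.014 0.014 0; -1 -0.006 -0.014 0.014 0; -1 -0.006 -0.014 0.014 0; -1 -0.006 -0.014 0.014 0; -1 -0.006 -0.014 0.014 0; -1 -0.006 -0.014 0.014 0; -1 -0.006 -0.014 0.014 0; -1 -0.006 -0.014 0.014 0",
  newtons=20,
)

```text
time: 10.17
position: [0.5221, -0.3753, 0.0103]
tool_rot: [0.999, 0.035, 0.0, 0.0]
ft_force: [0.3, -0.5, -0.4]
grip_width: 0.0421
grip_force: 0.4
```

```bash
python3 - <<'E'
from h import *
go([.5229,-.3752,.22],94.06)
E
```

```text
t 10.17 pos [ 0.5221 -0.3753  0.0103] yaw -86.0 q [-0.8   0.84  1.52 -0.    0.78  0.7 ] F [ 0.3 -0.5 -0.4] w 0.0421 gf 0.43955471366643906
ROW [ 0.004  0.    -1.048] -0.0001
```

>>> move_arm(
  motion="-1 0 0 0 0; -1 0 0 0 0; -1 0 0 0 0; -1 0 0 0 0; -1 0 0 -0.05 0; -1 0 0 -0.15 0; -1 0 0 -0.3 0; -1 0 0 -0.45 0; -1 0 0 -0.6 0; -1 0 0 -0.75 0; -1 0 0 -0.88 0; -1 0 0 -0.88 0",
)

```text
time: 11.17
position: [0.5248, -0.3775, 0.1934]
tool_rot: [0.999, 0.035, 0.004, 0.004]
ft_force: [0.9, -0.9, -0.8]
grip_width: 0.0399
grip_force: 20.0
```

```bash
python3 - <<'E'
from h import *
D=np.load("w1.npz")
# stand yaw/forks from scene+side initial clouds: fork tops
A=[np.load(n+".npz") for n in("scene","side")]
for d in A:
    p,w=d["p"].astype(int),d["w"];x,y,z=w[...,0],w[...,1],w[...,2]
    m=(z>.119)&(z<.132)&(p.max(-1)<70)&(abs(y+.093)<.06)&(abs(x-.559)<.12)
    P=w[m]; 
    for s in(0,1):
        G=P[(P[:,0]>.559)==s]
        if len(G)>5: print(cv2.minAreaRect((G[:,:2]*1000).astype(np.float32)),len(G),G[:,2].max())
    # plate long-edge direction: front edge points (min x per y) 
    m=(abs(z-.01)<.004)&(p[...,2]>110)&(abs(x-.55)<.12)&(abs(y+.02)<.17)
    P=w[m];ys=np.arange(-.15,.1,.01)
    E=np.array([[P[abs(P[:,1]-t)<.006][:,0].min(),t] for t in ys]);k=np.polyfit(E[:,1],E[:,0],1);res=E[:,0]-np.polyval(k,E[:,1])
    k=np.polyfit(E[abs(res)<.004][:,1],E[abs(res)<.004][:,0],1);print("edge yaw",-np.degrees(np.arctan(k[0])),abs(res).max())
go([.5229,-.3752,.18],94.06)
E
```

```text
((487.34490966796875, -102.4803466796875), (25.8040771484375, 66.12035369873047), 5.1251044273376465) 49 0.12755713245039357
((626.8010864257812, -83.1107177734375), (26.702518463134766, 64.21504974365234), 9.04406452178955) 36 0.1276716081931194
edge yaw 7.827338803214109 0.001610107180449738
edge yaw 8.306216767696478 0.003792714476968606
t 11.17 pos [ 0.5248 -0.3775  0.1934] yaw -85.9 q [-0.8   0.59  1.42  0.    1.11  0.7 ] F [ 0.9 -0.9 -0.8] w 0.0399 gf 19.99977797269821
ROW [-0.009 -0.013  0.067] -0.0
```

>>> move_arm(
  motion="-1 0.07 -0.1 0 -0.022; -1 0.07 -0.25 0 -0.022; -1 0.07 -0.4 0 -0.022; -1 0.07 -0.55 0 -0.022; -1 0.07 -0.7 0 -0.022; -1 0.07 -0.8 0 -0.022; -1 0.07 -0.88 0 -0.022; -1 0.07 -0.9 0 -0.022; -1 0.07 -0.9 0 -0.022; -1 0.07 -0.9 0 -0.022",
)

```text
time: 12.0
position: [0.5239, -0.1956, 0.1864]
tool_rot: [0.998, 0.07, 0.0, 0.001]
ft_force: [0.4, -0.5, -1.6]
grip_width: 0.04
grip_force: 20.0
```

```bash
python3 - <<'E'
from h import *
go([.5572,-.0928,.17],98)
E
```

```text
t 12.0 pos [ 0.5239 -0.1956  0.1864] yaw -82.0 q [-0.56  0.5   1.65 -0.    1.    0.87] F [ 0.4 -0.5 -1.6] w 0.04 gf 19.99981462955475
ROW [ 0.237 -0.486  0.082] 0.0
```

>>> move_arm(
  motion="-1 0.04 -0.08 0 0; -1 0.1 -0.2 0 0; -1 0.15 -0.3 0 0; -1 0.2 -0.4 0.02 0; -1 0.22 -0.45 0.04 0; -1 0.237 -0.486 0.08 0; -1 0.237 -0.486 0.082 0; -1 0.237 -0.486 0.082 0; -1 0.237 -0.486 0.082 0; -1 0.237 -0.486 0.082 0",
)

```text
time: 12.83
position: [0.5568, -0.093, 0.17]
tool_rot: [0.998, 0.069, 0.0, 0.0]
ft_force: [0.0, 0.2, -0.0]
grip_width: 0.0395
grip_force: 20.0
```

```bash
cat > look.py <<'E'
from h import *
import sys
go([.5572,-.0928,.1243],98)
for n in("scene","side"):
    p,w=cloud(n);cv2.imwrite(f"pics/{n}{sys.argv[1]}.png",cv2.resize(p[170:290,190:350,::-1] if n=="scene" else p[150:246,190:318,::-1],(800,600),interpolation=cv2.INTER_CUBIC))
    np.savez(n+sys.argv[1]+".npz",p=p,w=w)
    q=p.astype(int);x,y,z=np.moveaxis(w,-1,0)
    m=(q[...,0]-q[...,2]>35)&(abs(x-.557)<.12)&(abs(y+.093)<.06)&(z>.115)&(z<.21)
    P=w[m];print(n,len(P),"ztop",np.percentile(P[:,2],[50,90,98]).round(4),cv2.minAreaRect((P[P[:,2]>np.percentile(P[:,2],60)-.004][:,:2]*1000).astype(np.float32)))
E
python3 look.py 4
```

```text
t 12.83 pos [ 0.5568 -0.093   0.17  ] yaw -82.1 q [-0.36  0.53  1.65 -0.    0.97  1.07] F [ 0.   0.2 -0. ] w 0.0395 gf 19.999773502349854
ROW [ 0.002 -0.001  0.229] -0.0004
scene 475 ztop [0.1761 0.1777 0.1785] ((532.985595703125, -98.70170593261719), (131.5312957763672, 41.86791229248047), 8.261009216308594)
side 342 ztop [0.1784 0.1812 0.1826] ((553.5983276367188, -95.78949737548828), (180.29368591308594, 39.419395446777344), 8.155515670776367)
```

View pics/scene4.png

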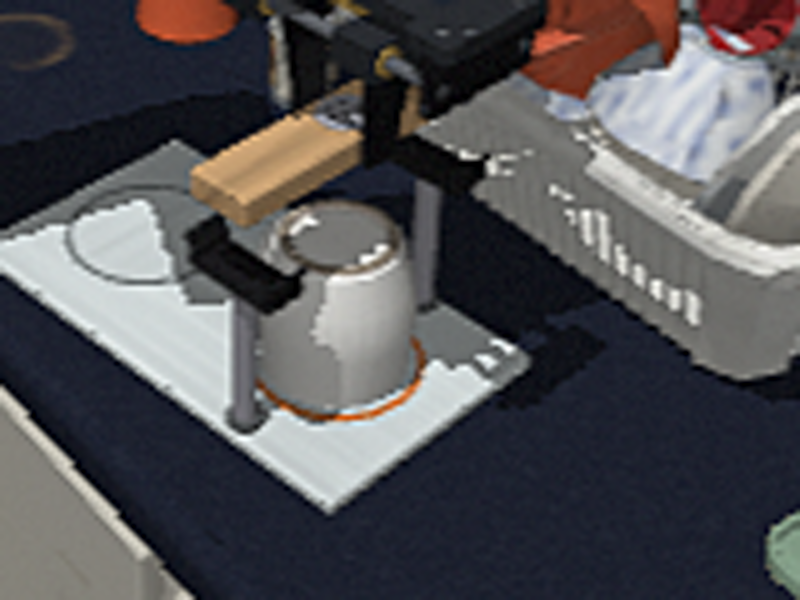

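The crop shows the bar level above both forks (near fork at (245,260), far fork at (440,165)), running parallel to their line. It sits about 1.5 mm too far toward -y, so I'll correct that and descend slowly.

>>> move_arm(
  motion="-1 0.002 -0.0085 0.03 0; -1 0.002 -0.0085 0.06 0; -1 0.002 -0.0085 0.09 0; -1 0.002 -0.0085 0.115 0; -1 0.002 -0.0085 0.135 0; -1 0.002 -0.0085 0.15 0; -1 0.002 -0.0085 0.165 0; -1 0.002 -0.0085 0.175 0; -1 0.002 -0.0085 0.18 0; -1 0.002 -0.0085 0.18 0; -1 0.002 -0.0085 0.18 0",
)

```text
time: 13.85
position: [0.557, -0.0901, 0.1341]
tool_rot: [0.998, 0.07, 0.0, 0.0]
ft_force: [-0.7, 0.1, -1.5]
grip_width: 0.0401
grip_force: 20.0
```

```bash
python3 look.py 5
```

```text
t 13.85 pos [ 0.557  -0.0901  0.1341] yaw -82.0 q [-0.36  0.58  1.68 -0.    0.89  1.07] F [-0.7  0.1 -1.5] w 0.0401 gf 19.999742209911346
ROW [-0.001  0.013  0.049] 0.0
scene 463 ztop [0.1401 0.142  0.1444] ((526.9971313476562, -99.3900375366211), (105.59717559814453, 103.24980163574219), 46.897300720214844)
side 350 ztop [0.1424 0.1451 0.1467] ((553.4785766601562, -108.83790588378906), (173.3194122314453, 70.11845397949219), 5.725627899169922)
```

View pics/scene5.png

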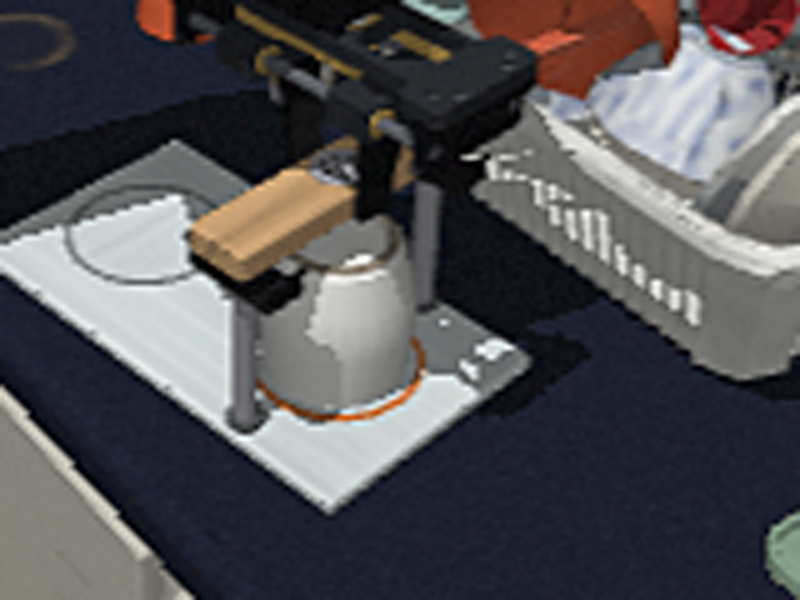

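The crop shows the bar's near end between the fork's lips at (245,265), with no contact force, so I'll continue slowly.

>>> move_arm(
  motion="-1 0 0.004 0.005 0; -1 0 0.004 0.01 0; -1 0 0.004 0.015 0; -1 0 0.004 0.02 0; -1 0 0.004 0.025 0; -1 0 0.004 0.03 0; -1 0 0.004 0.035 0; -1 0 0.004 0.04 0; -1 0 0.004 0.044 0; -1 0 0.004 0.047 0; -1 0 0.004 0.047 0; -1 0 0.004 0.047 0",
)

```text
time: 14.95
position: [0.557, -0.0909, 0.1245]
tool_rot: [0.998, 0.07, -0.0, -0.0]
ft_force: [0.7, 0.3, -0.5]
grip_width: 0.0398
grip_force: 20.0
```

```bash
python3 look.py 6
```

```text
t 14.95 pos [ 0.557  -0.0909  0.1245] yaw -82.0 q [-0.36  0.59  1.68 -0.    0.87  1.07] F [ 0.7  0.3 -0.5] w 0.0398 gf 19.999828934669495
ROW [-0.     0.01   0.001] 0.0
scene 473 ztop [0.1306 0.1327 0.2028] ((532.9052124023438, -108.1878433227539), (126.01045227050781, 80.06001281738281), 17.58913803100586)
side 355 ztop [0.133  0.1362 0.2069] ((547.3460693359375, -100.11709594726562), (104.06652069091797, 161.49343872070312), 78.23375701904297)
```

>>> move_arm(
  motion="-1 0 0 0.002 0; -1 0 0 0.004 0; -1 0 0 0.006 0; -1 0 0 0.008 0; -1 0 0 0.008 0; -1 0 0 0.008 0",
)

```text
time: 15.55
position: [0.5571, -0.0909, 0.1243]
tool_rot: [0.998, 0.07, 0.0, 0.0]
ft_force: [-2.0, 0.6, 7.8]
grip_width: 0.04
grip_force: 20.0
```

Contact came at exactly the expected height. I'll release and rise.

>>> move_arm(
  motion="-1 0 0 0.003 0; 0.3 0 0 0.003 0; 0.3 0 0 0.003 0; 0.3 0 0 0.003 0; 0.3 0 0 0.003 0; 0.3 0 0 0.003 0; 0.3 0 0 0 0; 0.3 0 0 -0.05 0; 0.3 0 0 -0.15 0; 0.3 0 0 -0.35 0; 0.3 0 0 -0.6 0; 0.3 0 0 -0.8 0",
)

```text
time: 16.55
position: [0.5565, -0.0906, 0.2782]
tool_rot: [0.998, 0.07, -0.001, -0.0]
ft_force: [1.0, -0.8, -1.0]
grip_width: 0.0565
grip_force: 0.0
```

```bash
python3 look.py 7; python3 cup.py .559 -.0926; python3 - <<'E'
from h import *
for n in("scene","side"):
    d=np.load(n+"7.npz");q=d["p"].astype(int);w=d["w"];x,y,z=np.moveaxis(w,-1,0)
    m=(q[...,0]-q[...,2]>35)&(abs(x-.557)<.12)&(abs(y+.093)<.05)&(z>.128)&(z<.14)
    P=w[m];c=np.linalg.lstsq(np.c_[P[:,:2]-[.557,-.093],np.ones(len(P))],P[:,2],rcond=None)[0]
    print(n,cv2.minAreaRect((P[:,:2]*1000).astype(np.float32)),"plane",c.round(4))
E
```

```text
t 16.55 pos [ 0.5565 -0.0906  0.2782] yaw -82.0 q [-0.36  0.39  1.53  0.    1.22  1.07] F [ 1.  -0.8 -1. ] w 0.0565 gf 0.0
ROW [0.003 0.012 0.77 ] 0.0
scene 751 ztop [0.1304 0.132  0.1328] ((557.141357421875, -91.4623794555664), (180.81353759765625, 41.17064666748047), 8.158421516418457)
side 474 ztop [0.133  0.1355 0.1368] ((554.7957153320312, -93.57342529296875), (177.4288330078125, 41.08100891113281), 8.011898040771484)
scene 0.06 91 [557.4 -92.3]
scene 0.04 81 [557.2 -92.6]
scene 0.02 75 [556.7 -92.9]
side 0.06 51 [558.4 -93.5]
side 0.04 49 [558.9 -93.8]
side 0.02 47 [558.2 -93.7]
scene ((557.3141479492188, -92.57490539550781), (180.8241729736328, 38.817874908447266), 8.25489330291748) plane [-0.0003  0.0127  0.1309]
side ((554.7957153320312, -93.57342529296875), (177.4288330078125, 41.08100891113281), 8.011898040771484) plane [0.0004 0.0125 0.1332]
```

View pics/scene7.png

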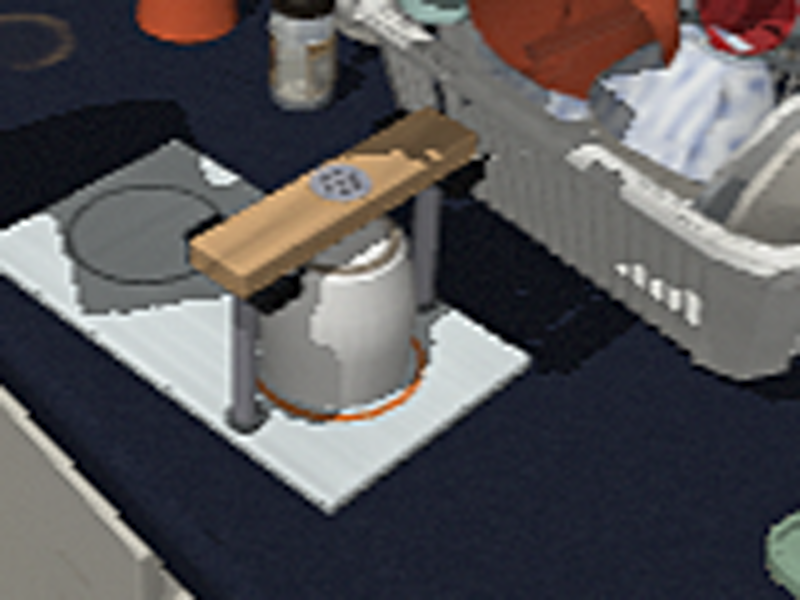

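The last crop shows the bar flat in both forks, with the disc at (342,182) over the cup and the cup on the ring. Position, level and height are all well inside tolerance, so I'm handing in.

```bash
python3 -c "
from rig import robot
print(robot.hand_in())"
```

```text
the job is handed in; nothing more can be done
None
```

I slid the cup onto the orange ring (centred to about 2 mm by camera), laid the bar flat in both forks with its disc over the cup, let go, and handed the job in at about 17 s; no verdict came back.

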